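# Turn the banding wheel to bring the cup's handle to the gauge

### The arm

A 6-joint arm with a two-finger parallel gripper is mounted at the origin on the work surface. World frame = base frame: x ahead of the robot, y to its left, z up, the work surface at z = 0. Lengths are in m, angles in rad, forces in N, time in s.
With the tool pointing down it reaches from about 0.325 to 0.775 m from the base axis. Payload 5.5 kg.
Tool frame: the origin (TCP) lies midway between the tips of the shut fingers; the grasp point (between the pads) lies 19 mm behind it; z points along the fingers, y is the line along which they close (so a half turn about z gives the same grasp; the last joint's range is limited). The gripper opens to 85 mm and grips with 20 to 120 N. Pads are 22 mm wide; open, the fingers measure 114 mm over their backs; the gripper's body (76 mm by 85 mm) begins 54 mm behind the grasp point. The pads swing forward as they close: fully open they stand 13 mm farther back than shut.
Start: joints at [-1.259, 0.091, 1.231, -0, 1.82, -0.057], TCP at [0.216, -0.56, 0.231] pointing down, gripper open.
Joint ranges: [-2.87, 2.87], [-0.86, 2.18], [0.17, 2.46], [-1.51, 4.65], [0.06, 2.69], [-2.65, 2.65]. Speed limits (rad/s): [2.57, 2.57, 3.01, 3.14, 3.14, 3.14].

### API

Orientations are given as a unit quaternion [x, y, z, w].
In Python, from workcell import sensors, viewer, close_job gives the robot as it stands.
- The arm moves only by the tool step_arm, never from a script. Its argument "motion" is a list that holds one entry, the list of rows, each a list of 7 numbers: the finger opening in mm, from 0 to 85.4, then the shift along the tool's x, y, z in mm, then the turn, a rotation vector about the tool's x, y, z in degrees. In form: [[[claw, dx, dy, dz, ax, ay, az], ...]]. A call has 1 to 8 rows; each row is the pose to reach, as a shift and turn from the pose commanded when the call began, along the tool's axes at that moment; what a row does not reach only later rows make up. A row lasts 1/10 s, in which the tool goes at most 50 mm and 8.59 degrees, less where a joint would pass 70% of its speed; a pose out of reach is approached as far as the arm can. A call with a gripper value outside its range is refused whole. The fingers move at their own pace and stop on an object; "force" is the grip in N (left out, the last holds). Time passes only in rows, so rows that repeat a pose let the fingers close. It gives the time, the measured TCP pose, the force, the opening and the grip force at its end, in the units of the state.
- sensors.read_state(): the state, without advancing time (a new reading comes with each control period).
- viewer.grab_frame(name): name is "side" or "top"; returns (picture, depth): 420x560x3 uint8, blue, green, red; 420x560 float32, m along the optical axis (not along the pixel's ray), 0 where there is no reading.
- viewer.calibration(name): a dict with "camera_matrix" (3x3 intrinsics, pixels), "R" (3x3) and "t" (3): a world point X has camera coordinates R X + t. Camera axes: x right, y down, z forward; pixel columns grow to the right and rows downward; lengths in m; the calibration is good to about 2 mm. A picture is of the moment at which its call begins. calibration takes no time and is no camera call.
- close_job(): hands the job in; it is judged then, once.
The state is a dict: "time": time; "joint_positions": joint angles; "qvel": joint speeds; "effort": joint torques, N m; "tool_pos": TCP position; "orientation": TCP orientation; "force": force on the tool from outside, world axes, zero at the start; "torque": the same for the moment, N m; "width": opening from 0.0 (shut) to 1.0 (fully open); "grip_force": force on a finger pad.
Only numpy, scipy, OpenCV 4.12 (cv2) and the standard library are available. Lean on these libraries where they do the work, as an engineer would, in place of code of your own. Each camera call takes 0.05 s, during which the arm holds its last target. There are 200 camera calls.

### The job

Turn the decorator's wheel slowly and gently by pushing on its spokes with a fingertip, either way round, until the handle of the teacup standing on it points straight at the tip of the gauge's pointer, ready for its gold band. Nothing is to be gripped or lifted: do not touch the cup, the disc it stands on or the gauge, keep the cup in the middle of the disc, and leave the other things on the bench where they are.

Things in the scene. Friction and masses are not known exactly. Their poses are not given: they have to be found in the camera images.
- wheel (a joint): Turn of the wheel with three spokes about its upright axis, rad; grows anticlockwise seen from above. It turns both ways (more than a full turn), has a stiff bearing (about 0.1 N m of friction, a little more when turned fast) and stays where it is left. At value 0 spoke 0 points along world +x
- spoke0 (a point): centre of the round end (20 mm diameter) of spoke 0, 130 mm from the axis, 61 mm above the bench. The three spokes are level aluminium bars, 14 mm wide, 120 degrees apart, reaching from under the disc to 140 mm from the axis; undersides 55 mm, tops 67 mm above the bench, with free air beneath and beside them outside the disc
- spoke1 (a point): the same on spoke 1, 120 degrees anticlockwise (from above) from spoke 0
- spoke2 (a point): the same on spoke 2, 240 degrees anticlockwise from spoke 0
- disc_top (a point): centre of the top of the round dark steel disc, on the wheel's axis, 75 mm above the bench. The disc is 130 mm in diameter and 8 mm thick, fixed on the spokes and turns with them. Beneath it is the wheel's fixed dark iron foot, 124 mm diameter at the bench
- cup: loose white porcelain teacup, 46 mm high, 80 mm across the rim, standing near the middle of the disc and turning with it by friction; origin at the centre of its underside, z up, x axis towards its handle, which reaches 67 mm from the cup's axis. The cup's rim is 121 mm above the bench
- cup_handle (a point): outermost part of the cup's handle, 62 mm from the cup's axis along its x, 26 mm above its underside
- gauge: fixed gauge on the far side of the wheel: a thin steel post 135 mm high on a round foot (56 mm diameter) 190 mm from the wheel's axis, with a level pointer 103 mm above the bench aimed at the wheel's axis. Origin on the wheel's axis at bench height; x points from there to the post, along the pointer
- gauge_tip (a point): sharp brass tip of the pointer, 85 mm from the wheel's axis, 103 mm above the bench; the spokes pass beneath it
- paint_jar: bystander: amber glass jar with black lid, 48 mm diameter, 58 mm high; origin at centre of underside
- oil_bottle: bystander: small glass bottle, 48 mm diameter, 85 mm high; origin at centre of underside
- vase: bystander: white porcelain vase with a blue line at the neck, 82 mm diameter, 165 mm high; origin at centre of underside
- palette_knife: bystander: palette knife 170 mm long lying on the bench; origin at centre of underside

How it is judged:
At the end, for the whole second after the job is handed in: The cup's handle points at the gauge's pointer within 0.14 rad (8 degrees), the cup stands upright on the disc within 10 mm of its centre, and wheel and cup are at rest (angle between the x axis of cup and the x axis of gauge, either way round below 0.14 rad and horizontal distance between cup_handle and gauge_tip below 0.045 m and horizontal distance between cup and disc_top below 0.01 m and angle between cup's own z axis and vertical below 0.05 rad and height (world z) of cup between 0.072 and 0.079 m and velocity of joint wheel between -0.05 and 0.05 rad/s and linear speed of cup below 0.01 m/s); the robot touches nothing.
It fails at once if the cup is touched (over 0.5 N), lifted or tipped (contact force between any of the fingers, the arm and cup above 0.5 N or height (world z) of cup above 0.083 m or angle between cup's own z axis and vertical above 0.15 rad).
It fails at once if the disc is pressed or pushed instead of the spokes (over 2 N) (contact force between any of the fingers, the arm and wheel_c7 above 2 N).
It fails at once if the wheel is gripped or pushed hard (over 32 N), or spun (over 5 rad/s) (contact force between any of the fingers, the arm and wheel above 32 N or velocity of joint wheel above 5 rad/s or velocity of joint wheel below -5 rad/s).
It fails at once if the gauge is touched (over 2 N) (contact force between any of the fingers, the arm and gauge above 2 N).
It fails at once if a bystander is moved more than 20 mm (distance of any of paint_jar, oil_bottle, vase, palette_knife from where it was at the start of the episode above 0.02 m).
It also fails if it takes over 51 s, if anything falls off the work surface, if the arm or the gripper's body presses on something with over 40 N, if the wrist force passes 120 N, or if a joint passes its speed limit or range.

## Working session

There is one attempt and no reset: what is moved stays moved. The work goes in short steps, Python scripts to look and compute and a tool call to move; the robot and the scene stay as the last step left them, time stands still between calls to the robot, and variables do not carry over. Pictures are saved under pics/ and viewed, at most 10 in all, crops included, and the job is handed in when it is done.

Besides the shell and the picture viewer there is one more tool, called after "Emit:" as a command line: name --argument value ..., lists and objects as JSON in quotes. step_arm: Moves the arm, as the interface text tells. Its arguments: {"type":"object","properties":{"motion":{"type":"array"},"force":{"type":"number"}},"required":["motion"]}

```bash
mkdir -p pics; python3 - <<'E'
from workcell import sensors, viewer
import cv2,numpy as np
for n in("top","side"):
    im,d=viewer.grab_frame(n); cv2.imwrite(f"pics/{n}0.png",im); np.save(f"pics/{n}0.npy",d)
    c=viewer.calibration(n); R=np.array(c["R"]);print(n,c["camera_matrix"],-R.T@np.array(c["t"]),R)
s=sensors.read_state();print(s)
E
```

```text
top [[506.87308108   0.         283.07610887]
 [  0.         506.87308108 209.03205876]
 [  0.           0.           1.        ]] [0.51246326 0.07508444 1.22811142] [[ 0.00401353 -0.99991507  0.01239905]
 [-0.99559803 -0.00515665 -0.09358406]
 [ 0.09364005 -0.01196886 -0.99553417]]
side [[478.91253549   0.         279.25017184]
 [  0.         478.91253549 213.05345031]
 [  0.           0.           1.        ]] [0.41052626 0.87480866 0.81190167] [[-0.96632167 -0.25632278  0.02282667]
 [-0.18354258  0.62432609 -0.75929511]
 [ 0.18037335 -0.73791298 -0.65034597]]
{'time': 0.1, 'joint_positions': array([-1.25871109e+00,  9.17890666e-02,  1.23178455e+00,  1.15381527e-05,
        1.81982290e+00, -5.67196530e-02]), 'qvel': array([ 0.00019407, -0.00191219, -0.00143084, -0.0001115 ,  0.00087927,
       -0.00096784]), 'effort': array([ 1.47956951e-03, -4.60218108e+01, -4.19217968e+01, -9.46457726e-05,
        1.06620166e-02,  1.29944934e-05]), 'tool_pos': array([ 0.21620986, -0.55940587,  0.23024989]), 'orientation': array([ 9.83045334e-01,  1.83360461e-01, -1.09301313e-04, -8.95299274e-04]), 'force': array([0.11548425, 0.57768601, 0.57356648]), 'torque': array([0.07321285, 0.00823914, 0.0063426 ]), 'grip_force': 0.0, 'width': 0.996107446514548}
```

View pics/top0.png

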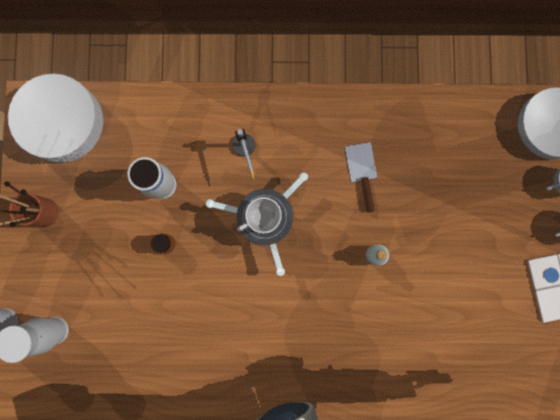

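View pics/side0.png

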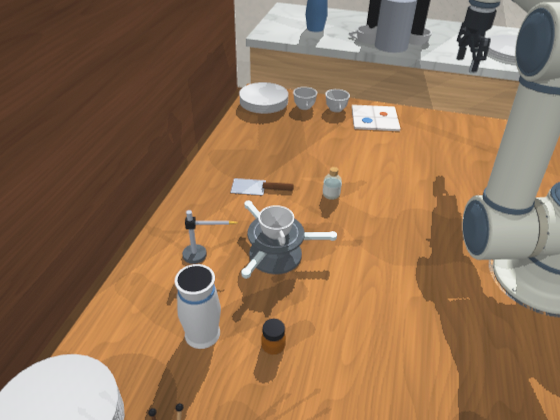

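The top view shows the wheel at about (265,217). The spoke ends are at (303,177), (210,204) and (281,271), the cup handle is near (241,229), the gauge tip at (253,177) and the post top at (241,133). The vase, jar, bottle and knife stand around the wheel. The side view agrees: the handle points towards the camera, to the lower right of the cup.

```bash
cat > h.py <<'E'
from workcell import sensors, viewer
import cv2,numpy as np
def ray(n,u,v,z):
    c=viewer.calibration(n);K=np.array(c["camera_matrix"]);R=np.array(c["R"]);C=-R.T@np.array(c["t"])
    r=R.T@np.linalg.inv(K)@np.array([u,v,1.]);return C+r*(z-C[2])/r[2]
def proj(n,X):
    c=viewer.calibration(n);p=np.array(c["camera_matrix"])@(np.array(c["R"])@np.array(X)+np.array(c["t"]));return p[:2]/p[2]
E
python3 - <<'E'
from h import *
im=cv2.imread("pics/top0.png")
cv2.imwrite("pics/crop0.png",cv2.resize(im[120:290,190:330],None,fx=4,fy=4,interpolation=cv2.INTER_CUBIC)[:600])
sp=[ray("top",*p,.067) for p in((303,177),(210,204),(281,271))]
for s in sp: print("spoke",s.round(4))
c=np.mean(sp,0);print("c",c)
for s in sp: d=s-c;print(np.hypot(*d[:2]),np.degrees(np.arctan2(d[1],d[0])))
for nm,p,z in(("tip",(253,177),.103),("foot",(242,145),.01),("handle",(241,229),.101),("vase",(160,190),0),("jar",(162,243),.058),("bottle",(379,254),.08),("cup",(265,213),.121),("knife",(362,178),0)):
    X=ray("top",*p,z);d=X-c;print(nm,X.round(4),np.hypot(*d[:2]).round(4),np.degrees(np.arctan2(d[1],d[0])).round(1))
E
```

```text
spoke [0.6964 0.0153 0.067 ]
spoke [0.6324 0.2292 0.067 ]
spoke [0.4801 0.0653 0.067 ]
c [0.60297474 0.10324837 0.067     ]
0.1283421889420728 -43.26914628039183
0.12933600281946528 76.83716167404508
0.12863489850418597 -162.8324307027884
tip [0.6901 0.1293 0.103 ] 0.0909 16.6
foot [0.7835 0.1613 0.01  ] 0.1896 17.8
handle [0.5734 0.1549 0.101 ] 0.0595 119.8
vase [0.673  0.3602 0.    ] 0.2663 74.8
jar [0.5427 0.3389 0.058 ] 0.2432 104.3
bottle [ 0.5194 -0.1561  0.08  ] 0.2725 -107.9
cup [0.6077 0.1014 0.121 ] 0.0051 -22.0
knife [ 0.7054 -0.133   0.    ] 0.2575 -66.6
```

View pics/crop0.png

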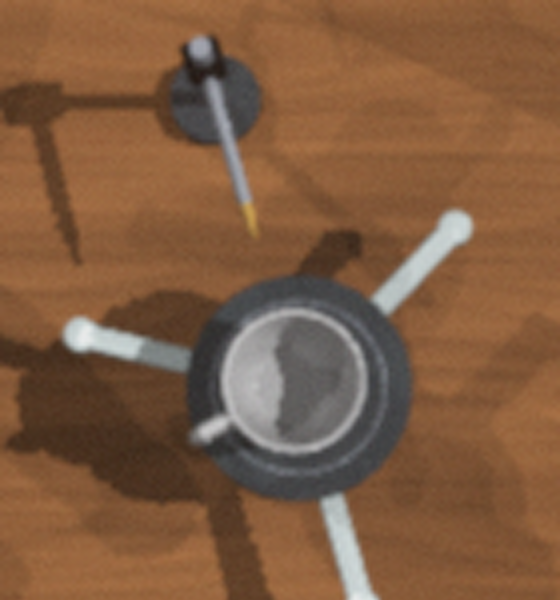

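```bash
cat >> h.py <<'E'
from scipy.spatial.transform import Rotation as Ro
C=np.array([.603,.103])
def pol(r,deg): a=np.radians(deg);return C+r*np.array([np.cos(a),np.sin(a)])
def rows(L):  # L: list of (x,y,z,yaw_of_tool_x deg)
    s=sensors.read_state();q=Ro.from_quat(s["orientation"]);M=q.as_matrix()
    yaw=np.degrees(np.arctan2(M[1,0],M[0,0]));print("t",s["time"],"tcp",s["tool_pos"].round(4),"yaw",yaw.round(1),"F",s["force"].round(1))
    for x,y,z,w in L:
        d=q.inv().apply(np.array([x,y,z])-s["tool_pos"])*1000
        T=Ro.from_euler("z",w,degrees=True)*Ro.from_quat([1,0,0,0])
        rv=np.degrees((q.inv()*T).as_rotvec());print([0,*d.round(1).tolist(),*rv.round(1).tolist()])
E
python3 -c "
from h import *
rows([(*pol(.108,-24),.23,155)])"
```

```text
t 0.1 tcp [ 0.2162 -0.5594  0.2302] yaw 21.1 F [0.1 0.6 0.6]
[0, 675.8, -401.9, 1.1, -0.0, -0.1, -133.9]
```

Emit:
step_arm --motion '[[[0,340,-201,0,0,0,-67],[0,340,-201,0,0,0,-67],[0,340,-201,0,0,0,-67],[0,340,-201,0,0,0,-67],[0,340,-201,0,0,0,-67],[0,340,-201,0,0,0,-67],[0,340,-201,0,0,0,-67],[0,340,-201,0,0,0,-67]]]' --force 20

```text
time: 0.9
tool_pos: [0.4619, -0.2474, 0.2309]
orientation: [0.716, 0.698, 0.0, -0.0]
force: [0.9, -1.3, -0.3]
width: -0.001
grip_force: 0.0
```

```bash
python3 -c "
from h import *
rows([(*pol(.108,-24),.23,155)])"
```

```text
t 0.9 tcp [ 0.4619 -0.2474  0.2309] yaw 88.5 F [ 0.9 -1.3 -0.3]
[0, 312.7, 231.6, 1.0, -0.0, -0.0, -66.5]
```

Emit:
step_arm --motion '[[[0,313,232,0,0,0,-66.5],[0,313,232,0,0,0,-66.5],[0,313,232,0,0,0,-66.5],[0,313,232,0,0,0,-66.5],[0,313,232,0,0,0,-66.5],[0,313,232,0,0,0,-66.5],[0,313,232,0,0,0,-66.5],[0,313,232,0,0,0,-66.5]]]'

```text
time: 1.7
tool_pos: [0.704, 0.0584, 0.23]
orientation: [0.216, 0.976, 0.0, -0.001]
force: [1.3, -0.3, -0.6]
width: 0.002
grip_force: 0.0
```

```bash
python3 - <<'E'
from h import *
rows([(*pol(.108,-24),.09,155),(*pol(.108,-24),.047,155)])
im,d=viewer.grab_frame("side")
cv2.imwrite("pics/side1.png",im)
E
```

```text
t 1.7 tcp [0.704  0.0584 0.23  ] yaw 155.0 F [ 1.3 -0.3 -0.6]
[0, 2.3, -0.3, 140.0, -0.0, -0.1, 0.0]
[0, 2.2, -0.3, 183.0, -0.0, -0.1, 0.0]
```

View pics/side1.png

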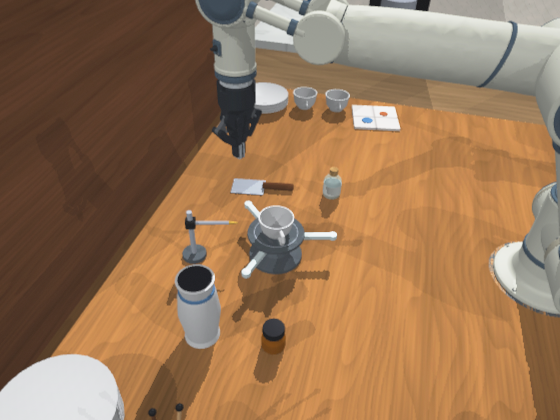

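The shut fingertip hangs at (238,157), above and outside the far spoke, whose end is at (250,206), and is clear of the gauge. Next I descend beside that spoke.

Emit:
step_arm --motion '[[[0,2,0,40,0,0,0],[0,2,0,80,0,0,0],[0,2,0,110,0,0,0],[0,2,0,130,0,0,0],[0,2,0,150,0,0,0],[0,2,0,165,0,0,0],[0,2,0,180,0,0,0],[0,2,0,180,0,0,0]]]'

```text
time: 2.55
tool_pos: [0.6998, 0.0564, 0.048]
orientation: [0.22, 0.976, -0.001, -0.002]
force: [-0.2, 0.9, -0.4]
width: 0.005
grip_force: 0.0
```

```bash
python3 - <<'E'
from h import *
rows([(*pol(.108,-24-2*i),.049,155-2*i) for i in range(1,9)])
im,d=viewer.grab_frame("side")
cv2.imwrite("pics/side2.png",cv2.resize(im[80:300,140:380],None,fx=2.5,fy=2.5))
E
```

```text
t 2.55 tcp [0.6998 0.0564 0.048 ] yaw 154.6 F [-0.2  0.9 -0.4]
[0, -0.5, -0.6, -1.0, -0.1, -0.2, 1.6]
[0, -0.4, -4.3, -1.0, -0.1, -0.2, 3.6]
[0, -0.2, -8.1, -0.9, -0.1, -0.2, 5.6]
[0, 0.2, -11.9, -0.9, -0.1, -0.2, 7.6]
[0, 0.7, -15.6, -0.9, -0.1, -0.2, 9.6]
[0, 1.3, -19.3, -0.9, -0.1, -0.2, 11.6]
[0, 2.1, -23.0, -0.9, -0.1, -0.2, 13.6]
[0, 3.0, -26.7, -0.9, -0.2, -0.2, 15.6]
```

View pics/side2.png

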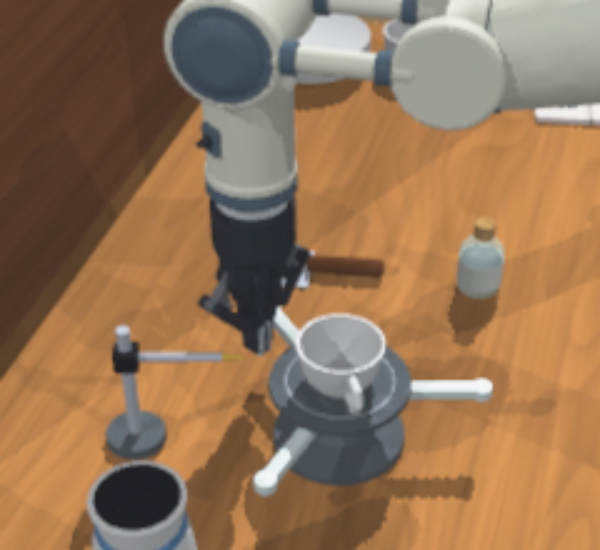

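The tip is down beside the spoke, clear of the disc and the gauge. Now I push it clockwise along the arc.

Emit:
step_arm --motion '[[[0,0,-1,-1,0,0,1.6],[0,0,-4.3,-1,0,0,3.6],[0,0,-8,-1,0,0,5.6],[0,0,-12,-1,0,0,7.6],[0,0.7,-15.6,-1,0,0,9.6],[0,1.3,-19.3,-1,0,0,11.6],[0,2,-23,-1,0,0,13.6],[0,3,-26.7,-1,0,0,15.6]]]'

```text
time: 3.4
tool_pos: [0.688, 0.0336, 0.0541]
orientation: [0.351, 0.936, 0.001, 0.001]
force: [0.7, 0.2, 1.0]
width: -0.001
grip_force: 0.6
```

```bash
python3 - <<'E'
from h import *
rows([(*pol(.108,-40-2.5*i),.049,139-2.5*i) for i in range(1,9)])
E
```

```text
t 3.4 tcp [0.688  0.0336 0.0541] yaw 138.9 F [0.7 0.2 1. ]
[0, 1.7, -6.2, 5.0, 0.1, 0.1, 2.4]
[0, 1.9, -10.9, 5.0, 0.1, 0.1, 4.9]
[0, 2.3, -15.6, 5.0, 0.1, 0.1, 7.4]
[0, 2.9, -20.3, 5.0, 0.1, 0.1, 9.9]
[0, 3.7, -24.9, 5.0, 0.1, 0.1, 12.4]
[0, 4.8, -29.5, 5.0, 0.1, 0.1, 14.9]
[0, 6.0, -34.1, 5.0, 0.2, 0.1, 17.4]
[0, 7.4, -38.6, 4.9, 0.2, 0.1, 19.9]
```

```bash
python3 - <<'E'
from h import *
im,d=viewer.grab_frame("side")
t,_=viewer.grab_frame("top")
a=cv2.resize(im[130:300,190:350],None,fx=2.5,fy=2.5);b=cv2.resize(t[130:300,190:350],None,fx=2.5,fy=2.5)
cv2.imwrite("pics/both3.png",np.hstack([a,b]))
for i in range(3):
    viewer.grab_frame("side");s=sensors.read_state();print(s["tool_pos"],s["force"])
E
```

```text
[0.68751693 0.03342943 0.05347684] [-0.48564765  0.48480418 -0.5971145 ]
[0.68744179 0.03354927 0.05316319] [-0.54600599  0.2258136   0.62107666]
[0.68734906 0.03362453 0.05286086] [-0.37124273 -0.39185496  0.65376779]
```

View pics/both3.png

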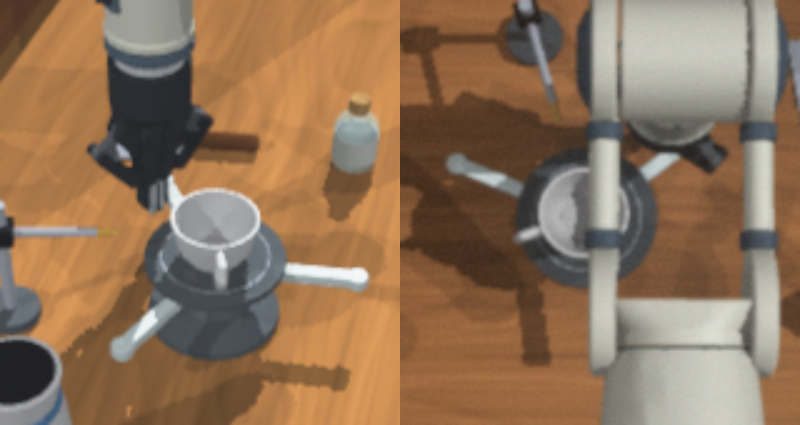

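The wheel has begun to turn: the left spoke end moved from (210,204) to about (212,195). The cup is still centred and the forces are tiny, so I continue.

Emit:
step_arm --motion '[[[0,0.5,-5,1,0,0,2.4],[0,1,-10,2,0,0,4.9],[0,2,-15,3,0,0,7.4],[0,3,-20,3,0,0,9.9],[0,4,-25,3,0,0,12.4],[0,5,-29.5,3,0,0,14.9],[0,6,-34,3,0,0,17.4],[0,7.4,-38.6,3,0,0,19.9]]]'

```text
time: 4.45
tool_pos: [0.6564, 0.0098, 0.0495]
orientation: [0.507, 0.862, 0.0, 0.0]
force: [1.5, 0.9, -0.1]
width: -0.004
grip_force: 0.6
```

```bash
python3 - <<'E'
from h import *
rows([(*pol(.108,-60-3*i),.048,119-3*i) for i in range(1,9)])
E
```

```text
t 4.45 tcp [0.6564 0.0098 0.0495] yaw 119.1 F [ 1.5  0.9 -0.1]
[0, -0.5, -5.3, 1.5, 0.1, -0.0, 3.1]
[0, -0.1, -10.9, 1.5, 0.1, -0.0, 6.1]
[0, 0.5, -16.6, 1.5, 0.1, -0.0, 9.1]
[0, 1.5, -22.1, 1.5, 0.1, -0.0, 12.1]
[0, 2.7, -27.7, 1.5, 0.1, -0.0, 15.1]
[0, 4.2, -33.1, 1.5, 0.1, -0.0, 18.1]
[0, 6.0, -38.5, 1.5, 0.1, -0.0, 21.1]
[0, 8.1, -43.7, 1.5, 0.1, -0.0, 24.1]
```

Emit:
step_arm --motion '[[[0,-0.5,-5.3,1,0,0,3],[0,0,-11,1,0,0,6],[0,0.5,-16.6,1,0,0,9],[0,1.5,-22,1,0,0,12],[0,2.7,-27.7,1,0,0,15],[0,4.2,-33,1,0,0,18],[0,6,-38.5,1,0,0,21],[0,8,-43.7,1,0,0,24]]]'

```text
time: 5.25
tool_pos: [0.6144, -0.0046, 0.0486]
orientation: [0.675, 0.737, 0.001, 0.0]
force: [1.0, 1.1, -0.1]
width: -0.001
grip_force: 0.6
```

```bash
python3 - <<'E'
from h import *
rows([(*pol(.108,-84-3*i),.048,95-3*i) for i in range(1,9)])
E
```

```text
t 5.25 tcp [ 0.6144 -0.0046  0.0486] yaw 95.0 F [ 1.   1.1 -0.1]
[0, 0.3, -5.8, 0.6, 0.1, -0.0, 3.0]
[0, 0.6, -11.4, 0.6, 0.1, -0.0, 6.0]
[0, 1.3, -17.0, 0.6, 0.1, -0.0, 9.0]
[0, 2.2, -22.6, 0.6, 0.1, -0.0, 12.0]
[0, 3.4, -28.1, 0.6, 0.1, -0.0, 15.0]
[0, 5.0, -33.6, 0.6, 0.1, -0.0, 18.0]
[0, 6.8, -38.9, 0.6, 0.1, -0.0, 21.0]
[0, 8.8, -44.2, 0.6, 0.1, -0.0, 24.0]
```

Emit:
step_arm --motion '[[[0,0,-5.8,0.5,0,0,3],[0,0.5,-11.4,0.5,0,0,6],[0,1,-17,0.5,0,0,9],[0,2,-22.6,0.5,0,0,12],[0,3.4,-28,0.5,0,0,15],[0,5,-33.6,0.5,0,0,18],[0,6.8,-39,0.5,0,0,21],[0,8.8,-44,0.5,0,0,24]]]'

```text
time: 6.05
tool_pos: [0.5699, 0.0001, 0.0482]
orientation: [0.814, 0.581, 0.001, 0.0]
force: [2.1, -0.4, -0.3]
width: 0.001
grip_force: 0.6
```

```bash
python3 - <<'E'
from h import *
rows([(*pol(.108,-108-2.5*i),.048,71-2.5*i) for i in range(1,9)])
t,_=viewer.grab_frame("top");im,d=viewer.grab_frame("side")
a=cv2.resize(im[170:300,190:350],None,fx=2.5,fy=2.5);b=cv2.resize(t[130:260,190:350],None,fx=2.5,fy=2.5)
cv2.imwrite("pics/both4.png",np.hstack([a,b]))
E
```

```text
t 6.05 tcp [5.699e-01 1.000e-04 4.820e-02] yaw 71.0 F [ 2.1 -0.4 -0.3]
[0, 0.1, -5.0, 0.2, 0.1, -0.0, 2.5]
[0, 0.4, -9.7, 0.2, 0.1, -0.0, 5.0]
[0, 0.8, -14.4, 0.2, 0.1, -0.0, 7.5]
[0, 1.4, -19.1, 0.2, 0.1, -0.0, 10.0]
[0, 2.3, -23.7, 0.2, 0.1, -0.0, 12.5]
[0, 3.3, -28.3, 0.2, 0.1, -0.0, 15.0]
[0, 4.6, -32.9, 0.2, 0.1, -0.0, 17.5]
[0, 6.0, -37.3, 0.2, 0.1, -0.0, 20.0]
```

View pics/both4.png

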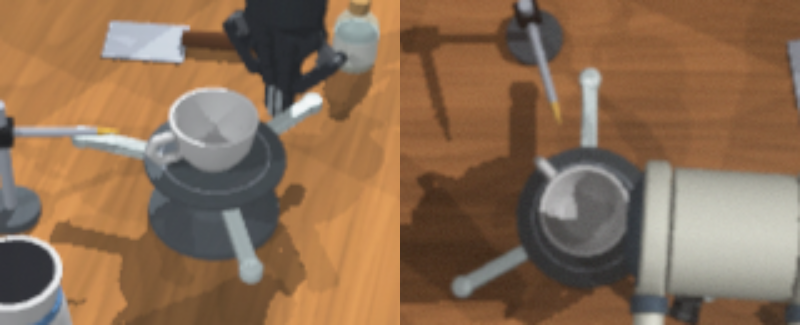

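Right crop: the spoke ends are at px (265.6,160.8) and (214.8,244.8), the handle tip is about (245.5,194), the rim centre is about (264.5,214) and the gauge tip is (253,177). About 30° more is needed.

```bash
python3 - <<'E'
from h import *
for nm,p,z in(("s1",(265.6,160.8),.067),("s2",(214.8,244.8),.067),("handle",(245.2,193.5),.103),("cup",(264.5,214),.121),("tip",(253,177.5),.103)):
    X=ray("top",*p,z)[:2];d=X-C;print(nm,X.round(4),np.hypot(*d).round(4),np.degrees(np.arctan2(d[1],d[0])).round(1))
cup=ray("top",264.5,214,.121)[:2];h=ray("top",245.2,193.5,.103)[:2]-cup;print(np.degrees(np.arctan2(h[1],h[0])),np.hypot(*h))
E
```

```text
s1 [0.7339 0.1021] 0.1309 -0.4
s2 [0.5389 0.2166] 0.1305 119.4
handle [0.6527 0.1463] 0.0659 41.1
cup [0.6055 0.1024] 0.0025 -13.0
tip [0.6889 0.1293] 0.0898 17.0
42.88646881542817 0.06448696648379362
```

Emit:
step_arm --motion '[[[0,0,-5,0,0,0,2.5],[0,0.4,-9.7,0,0,0,5],[0,0.8,-14.4,0,0,0,7.5],[0,1.4,-19,0,0,0,10],[0,2.3,-23.7,0,0,0,12.5],[0,3.3,-28.3,0,0,0,15],[0,4.6,-32.9,0,0,0,17.5],[0,6,-37.3,0,0,0,20]]]'

```text
time: 6.95
tool_pos: [0.5366, 0.0176, 0.0481]
orientation: [0.902, 0.432, 0.0, 0.0]
force: [1.6, -1.1, 0.1]
width: -0.0
grip_force: 0.5
```

```bash
python3 - <<'E'
from h import *
rows([(*pol(.108,-128-1*i),.048,51-1*i) for i in range(1,9)])
t,_=viewer.grab_frame("top")
cv2.imwrite("pics/top5.png",cv2.resize(t[130:280,190:350],None,fx=4,fy=4,interpolation=cv2.INTER_CUBIC))
E
```

```text
t 6.95 tcp [0.5366 0.0176 0.0481] yaw 51.1 F [ 1.6 -1.1  0.1]
[0, 0.1, -2.2, 0.1, 0.1, -0.0, 1.1]
[0, 0.1, -4.0, 0.1, 0.1, -0.0, 2.1]
[0, 0.2, -5.9, 0.1, 0.1, -0.0, 3.1]
[0, 0.3, -7.8, 0.1, 0.1, -0.0, 4.1]
[0, 0.4, -9.7, 0.1, 0.1, -0.0, 5.1]
[0, 0.5, -11.6, 0.1, 0.1, -0.0, 6.1]
[0, 0.7, -13.4, 0.1, 0.1, -0.0, 7.1]
[0, 0.9, -15.3, 0.1, 0.1, -0.0, 8.1]
```

View pics/top5.png

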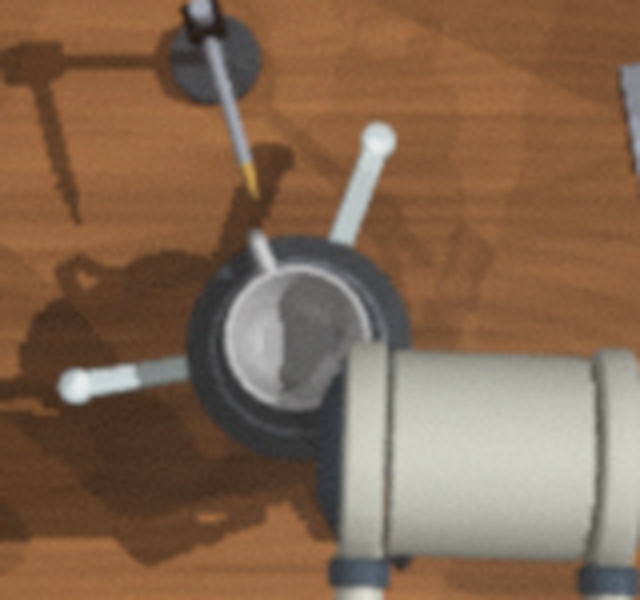

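Crop: the handle tip is at (257,233) → px (254.3,188.3), the rim centre at (298,338) → px (264.5,214.5), and the spoke ends at (378,140) and (77,386).

```bash
python3 - <<'E'
from h import *
g=lambda u,v,z:ray("top",190+u/4,130+v/4,z)[:2]
a=lambda d:np.degrees(np.arctan2(d[1],d[0])).round(1)
print("spokes",a(g(378,140,.067)-C),a(g(77,386,.067)-C))
cup=g(298,338,.121);h=g(257,233,.104)-cup;print("cup",cup,"handle",a(h),np.hypot(*h))
tip=g(255,195,.103);post=g(209,45,.103); foot=g(216,58,.01); print("gauge",a(tip-C),a(foot-C),a(foot-tip))
E
```

```text
spokes -20.3 100.0
cup [0.60435574 0.10242452] handle 21.5 0.06467475472027777
gauge 16.5 16.4 16.3
```

Emit:
step_arm --motion '[[[0,0,-2,0,0,0,1],[0,0,-4,0,0,0,2],[0,0.2,-6,0,0,0,3],[0,0.3,-8,0,0,0,4],[0,0.4,-9.7,0,0,0,5],[0,0.5,-11,0,0,0,6],[0,0.5,-11,0,0,0,6],[0,0.5,-11,0,0,0,6]]]'

```text
time: 7.8
tool_pos: [0.5277, 0.025, 0.0476]
orientation: [0.923, 0.384, -0.0, -0.0]
force: [-0.3, -0.3, -0.7]
width: -0.004
grip_force: 0.1
```

Emit:
step_arm --motion '[[[0,0,3,0,0,0,0],[0,0,8,0,0,0,0],[0,0,15,0,0,0,0],[0,-2,20,0,0,0,0],[0,-5,20,-20,0,0,0],[0,-10,20,-60,0,0,0],[0,-20,20,-105,0,0,0],[0,-30,20,-150,0,0,0]]]'

```text
time: 8.6
tool_pos: [0.5205, -0.011, 0.199]
orientation: [0.923, 0.384, -0.0, -0.0]
force: [1.8, 0.5, -0.0]
width: -0.001
grip_force: 0.0
```

Emit:
step_arm --motion '[[[0,-20,0,-40,0,0,0],[0,-30,40,-50,0,0,0],[0,-30,80,-50,0,0,0],[0,-30,120,-50,0,0,0],[0,-30,160,-50,0,0,0],[0,-30,200,-50,0,0,0],[0,-30,200,-50,0,0,0],[0,-30,200,-50,0,0,0]]]'

```text
time: 9.4
tool_pos: [0.6417, -0.1739, 0.2457]
orientation: [0.924, 0.383, -0.001, -0.001]
force: [-1.7, 1.1, 0.6]
width: -0.001
grip_force: 0.0
```

```bash
python3 - <<'E'
from h import *
rows([])
t,_=viewer.grab_frame("top")
cv2.imwrite("pics/top6.png",cv2.resize(t[130:280,190:350],None,fx=4,fy=4,interpolation=cv2.INTER_CUBIC))
E
```

```text
t 9.4 tcp [ 0.6417 -0.1739  0.2457] yaw 45.1 F [-1.7  1.1  0.6]
```

View pics/top6.png

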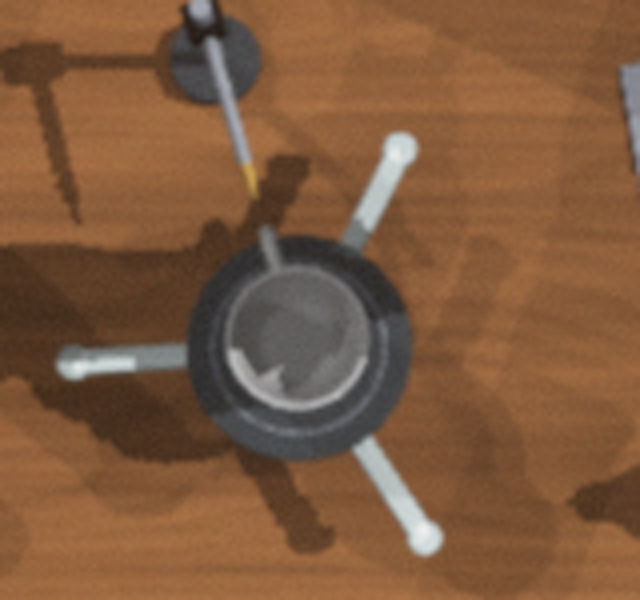

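Crop: the handle tip is at about (266,229), in line with the pointer, whose tip is (254,195). The rim centre is (299,338) and the spoke ends are (400,148), (73,362) and (425,538).

```bash
python3 - <<'E'
from h import *
g=lambda u,v,z:ray("top",190+u/4,130+v/4,z)[:2]
a=lambda d:np.degrees(np.arctan2(d[1],d[0])).round(1)
sp=[g(*p,.067) for p in((400,148),(73,362),(425,538))];c=np.mean(sp,0)
print("spokes",c,[a(s-c) for s in sp])
cup=g(299,338,.121);h=g(266,229,.104)-cup;print("cup",cup,np.hypot(*(cup-c)),"handle",a(h),np.hypot(*h))
s=sensors.read_state();print(s["qvel"].round(3))
tip=g(254,195,.103);print("gauge",a(tip-c),np.hypot(*(tip-c-.0)),a(g(216,58,.01)-c),"gap",np.hypot(*(tip-cup-h*62/67)))
E
```

```text
spokes [0.60299203 0.10286063] [np.float64(-26.2), np.float64(93.8), np.float64(-146.2)]
cup [0.6043585  0.10187704] 0.0016836509566586432 handle 17.2 0.06534803498262506
[ 0.016 -0.049  0.01  -0.    -0.    -0.   ]
gauge 16.9 0.08685472707101384 16.4 gap 0.025383994594160717
```

```bash
python3 -c "
from workcell import close_job
print(close_job())"
```

```text
the job is handed in; nothing more can be done
None
```

The job is handed in: I turned the wheel about 103° clockwise by pushing one spoke. At the last look the handle pointed within about 1° of the gauge pointer, the cup stood about 2 mm from the disc's centre, and the arm was clear. The hand-in returned no verdict.

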